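# Empty the drop-bottom hopper into the pan and latch it again

## Task

Push the carriage with the empty pan under the hopper until it is fully home against its stop. Then press the catch's thumb plate so that the trap door drops open and the forming ring falls into the pan, and press the lever paddle down until the trap door is shut and held by the catch. Leave the carriage home with the ring in the pan, and do not disturb the two shakers that stand behind the station.

Things in the scene. Friction and masses are not known exactly. Their poses are not given: they have to be found in the camera images.
- station: Fixed sheet-metal station. Origin on the worktop under the hopper's centre; at yaw 0 +x points away from the robot, +y to its left, where the pan's carriage is. Square open hopper, outside +-49 mm in x, +-55 mm in y, top z 252 mm; its +x, -x, +y walls reach down to z 92 mm. Legs at x +-73, y +-32 mm. On the -y side stand the lever and, beyond it, the catch. The +y side is open.
- pan: Empty rectangular steel pan, rim 132x108 mm, 70 mm deep, top of rim at z 76 mm, fixed on the sliding carriage. Origin: centre of its underside, at station (0, +10, 6) mm when the carriage is fully home; its own x is its long axis, which lies along station y. Inside about 108 x 88 mm.
- trap (a joint): Trap door (the hopper's floor, z 180 mm): 0 = shut, 1.35 rad = fully open, hanging down. Hinge along station x at y -52, z 180 mm. Spring and load drop it open when the catch lets go. One piece with a lever on the -y side that slopes 0.45 rad down from the hinge when shut, 0.9 rad up when fully open; the lever's end bar lies 125 mm from the hinge.
- paddle (a point): Centre of the top of the lever's paddle, a plate 90 mm (station x) x 45 mm, 83 mm from the hinge; moves with the lever. Shut: station (0, -124, 150) mm; fully open: about (0, -108, 248) mm, sloping. Press it down with shut fingers, 5 to 15 N, to shut the trap; below about 0.3 rad it pushes the catch aside, which snaps back over the end bar once the door is shut.
- latch (a joint): Sprung catch: 0 = at rest (holds the trap if shut), up to 0.55 rad as its thumb plate is pressed down; it springs back. Pivot along station x at y -160, z 75 mm. It lets the trap go at about 0.3 rad. Its nose reaches up to z 170 mm at station y -160 to -190 mm.
- thumb_plate (a point): Press point on top of the catch's thumb plate, a flat plate 50 mm wide (station x) that reaches from station y -188 to -281 mm; at rest this point is at station (0, -252, 102) mm. Pressing it straight down by 35 to 40 mm (about 3 to 5 N) lets the trap go.
- shaker: Bystander: upright steel shaker with a domed cap, 69 mm diameter, 96 mm high, 0.26 kg, loose, behind the rails on the pan's side of the hopper; origin at the centre of its underside. Leave it alone.
- sugar: Bystander: another such shaker, 69 mm diameter, 96 mm high, loose, behind the lever; origin at the centre of its underside. Leave it alone.
- carriage (a joint): Travel of the pan's carriage along station +y, in m: 0 = fully home, the pan under the hopper against the stop; up to 0.14 = pulled out. Starts 0.07 to 0.125 out. It slides on two low rails with about 2 N and stays where it is left; it cannot leave the rails.
- push_plate (a point): Push point on the outer (+y) face of the carriage's upright push plate, which is 100 mm wide (station x), 8 mm thick (a 16 mm rolled edge at the top) and stands up to z 94 mm. The point is at z 75 mm and lies at station y +169 mm plus the travel. Push it in the station's -y direction; nothing overhangs it there.
- ring: The load: a steel forming ring, 64 mm diameter, 36 mm high, thin-walled, 0.05 kg, loose, standing in the hopper on the trap door. Origin at the centre of its underside.
Things that resemble listed ones, but are neither listed nor needed, are in the scene too. What is shaped like the ring but blue is not meant.

How it is judged:
On the way, in this order (a step that is already met when the one before it is completed fails the run):
1. the pan's carriage is fully home under the still shut trap door (value of joint carriage below 0.006 m and value of joint trap below 0.08 rad), for 0.1 s.
2. the trap door has dropped open and the ring lies in the pan (value of joint trap above 0.9 rad and z of ring in the frame of pan below 0.065 m), for 0.1 s.
At the end, for the whole second after the job is handed in: The pan's carriage is home (within 8 mm), the ring lies at rest inside the pan, the trap door is shut (within 0.06 rad) and the catch is back at rest (within 0.08 rad) and holds it (value of joint carriage below 0.008 m and value of joint trap below 0.06 rad and value of joint latch below 0.08 rad and z of ring in the frame of pan between -0.005 and 0.065 m and x of ring in the frame of pan between -0.056 and 0.056 m and y of ring in the frame of pan between -0.046 and 0.046 m and linear speed of ring below 0.03 m/s); the robot touches nothing.
It fails at once if the left shaker was moved by more than 30 mm or tipped (distance of shaker from where it was at the start of the episode above 0.03 m or angle between shaker's own z axis and vertical above 0.4 rad).
It fails at once if the right shaker was moved by more than 30 mm or tipped (distance of sugar from where it was at the start of the episode above 0.03 m or angle between sugar's own z axis and vertical above 0.4 rad).
It also fails if it takes over 51 s, if anything falls off the work surface, if the arm or the gripper's body presses on something with over 40 N, if the wrist force passes 120 N, or if a joint passes its speed limit or range.

## Robot

A 6-joint arm with a two-finger parallel gripper is mounted at the origin on a cart in front of the work surface, level with it; the furniture and walls round the work are solid. World frame = base frame: x ahead of the robot, y to its left, z up, the work surface at z = 0. Lengths are in m, angles in rad, forces in N, time in s.
With the tool pointing down it reaches from about 0.275 to 0.75 m from the base axis. Payload 10.2 kg.
Tool frame: the origin (TCP) lies midway between the tips of the shut fingers; the grasp point (between the pads) lies 19 mm behind it (env.hold_point_z is the distance from the TCP to the grasp point, in m); z points along the fingers, y is the line along which they close (so a half turn about z gives the same grasp; the last joint's range is limited). The gripper opens to 85 mm and grips with 20 to 120 N. Pads are 22 mm wide; open, the fingers measure 114 mm over their backs; the gripper's body (76 mm by 85 mm) begins 54 mm behind the grasp point. The pads swing forward as they close: fully open they stand 13 mm farther back than shut.
Start: joints at [-1.439, 0.313, 1.498, -0, 1.331, -0.223], TCP at [0.182, -0.492, 0.21] pointing down, gripper open.
Joint ranges: [-2.94, 2.94], [-0.97, 2.17], [0.19, 2.56], [-1.23, 4.37], [0.02, 3.11], [-2.88, 2.88]. Speed limits (rad/s): [2.39, 2.39, 3.01, 3.14, 3.14, 3.14].

## Interface

Orientations are given as a unit quaternion [x, y, z, w].
In Python, from bench import env, kinematics, monitor, eyes, job gives the robot as it stands. The module is installed in compiled form; this text tells all that it offers. Calls block until the motion is done:
- env.reach(position, orientation): joint-space move of the TCP to a pose.
- env.movel(position, velocity=0.15, frame=None, guard=None): straight line of the TCP; frame=None keeps the orientation; velocity is the mean speed in m/s. With guard (N) it stops when the force on the tool has changed by that much, and returns True; else False.
- env.set_joints(angles): joint-space move.
- env.release() and env.close_gripper(effort=None): open the fingers fully, or close them until they stop; effort is the grip in N (None keeps the last).
- env.hold(seconds).
- kinematics.ik(position, orientation): joint angles nearest the present ones, or None.
- monitor.sense(): the state.
- eyes.grab_frame(name): name is "side" or "top" or "wrist"; returns a dict with "frame" (400x640x3 uint8, red, green, blue), "mtx" (3x3 intrinsics, pixels), "view" (4x4, takes a point from world to camera coordinates). Camera axes: x right, y down, z forward; pixel columns grow to the right and rows downward; lengths in m; the calibration is good to about 2 mm. A picture is of the moment at which its call begins. There is no depth.
A pose or a line that the arm cannot do raises env.MotionError and nothing moves.
- job.hand_in(): hands the job in; it is judged then, once.
The state is a dict: "clock": time; "joints": joint angles; "qvel": joint speeds; "joint_efforts": joint torques, N m; "position": TCP position; "ee_rot": TCP orientation; "contact_force": force on the tool from outside, world axes, zero at the start; "ft_torque": the same for the moment, N m; "finger_gap": opening from 0.0 (shut) to 1.0 (fully open); "gripper_force": force on a finger pad.
Only numpy, scipy, OpenCV 4.12 (cv2) and the standard library are available. Lean on these libraries where they do the work, as an engineer would, in place of code of your own. Each camera call takes 0.05 s, during which the arm holds its last target. There are 200 camera calls.

## Working session

There is one attempt and no reset: what is moved stays moved. The work goes in short steps, each a Python script; the robot and the scene stay as the last script left them, time stands still between calls to the robot, and variables do not carry over. Pictures are saved under pics/ and viewed, at most 10 in all, crops included, and the job is handed in when it is done.

```bash
mkdir -p pics; python3 - <<'E'
from bench import env, kinematics, monitor, eyes, job
import cv2, numpy as np, pickle
d={}
for n in ("side","top"):
    f=eyes.grab_frame(n); d[n]=f
    cv2.imwrite(f"pics/{n}0.png",f["frame"][:,:,::-1])
    print(n,f["mtx"].tolist(),np.linalg.inv(f["view"]).round(3).tolist())
pickle.dump(d,open("d.pkl","wb"))
s=monitor.sense();print(s["clock"],s["position"],s["ee_rot"],env.hold_point_z)
E
```

```text
side [[366.89870485102233, 0.0, 317.86674813550474], [0.0, 366.89870485102233, 204.8987271199293], [0.0, 0.0, 1.0]] [[-0.944, -0.269, 0.192, 0.331], [-0.33, 0.785, -0.525, 0.443], [-0.009, -0.558, -0.829, 0.925], [0.0, 0.0, 0.0, 1.0]]
top [[392.4470259758041, 0.0, 317.14449940723614], [0.0, 392.4470259758041, 191.3466832863381], [0.0, 0.0, 1.0]] [[-0.465, -0.846, 0.26, 0.255], [-0.885, 0.448, -0.126, 0.079], [-0.01, -0.288, -0.957, 1.168], [0.0, 0.0, 0.0, 1.0]]
0.1 [ 0.18234558 -0.49205833  0.20949841] [ 9.84307159e-01  1.76462726e-01  3.31354220e-05 -5.67946885e-04] 0.0187
```

View pics/side0.png

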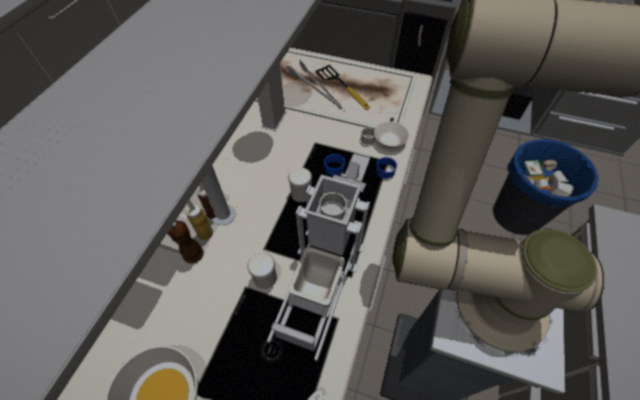

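View pics/top0.png

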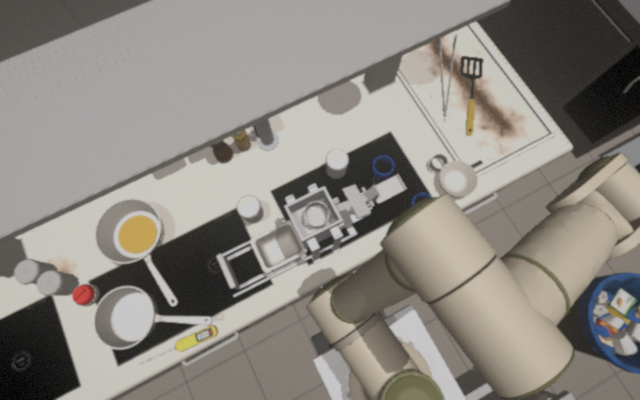

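Top view: hopper near (315,213), pan (278,246), push plate near (240,265), thumb plate near (390,187), and shakers at (337,163) and (249,207). In the side view the hopper is at (335,205). I'll enlarge both.

```bash
python3 - <<'E'
import cv2,pickle
d=pickle.load(open("d.pkl","rb"))
for n,(x,y,w,h) in dict(top=(215,145,200,150),side=(255,140,150,220)).items():
    k=4 if n=="top" else 2.7
    c=cv2.resize(d[n]["frame"][y:y+h,x:x+w,::-1],None,fx=k,fy=k,interpolation=cv2.INTER_CUBIC)
    for u in range(x+(-x)%10,x+w,10):
        cv2.line(c,(int((u-x)*k),0),(int((u-x)*k),8 if u%50 else 20),(0,0,255),1)
        if u%20==0: cv2.putText(c,str(u),(int((u-x)*k),18),0,.35,(0,255,255),1)
    for v in range(y+(-y)%10,y+h,10):
        cv2.line(c,(0,int((v-y)*k)),(8,int((v-y)*k)),(0,0,255),1)
        if v%20==0: cv2.putText(c,str(v),(9,int((v-y)*k)+4),0,.35,(0,255,255),1)
    cv2.imwrite(f"pics/{n}_crop.png",c)
E
```

```text
(no output)
```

View pics/top_crop.png

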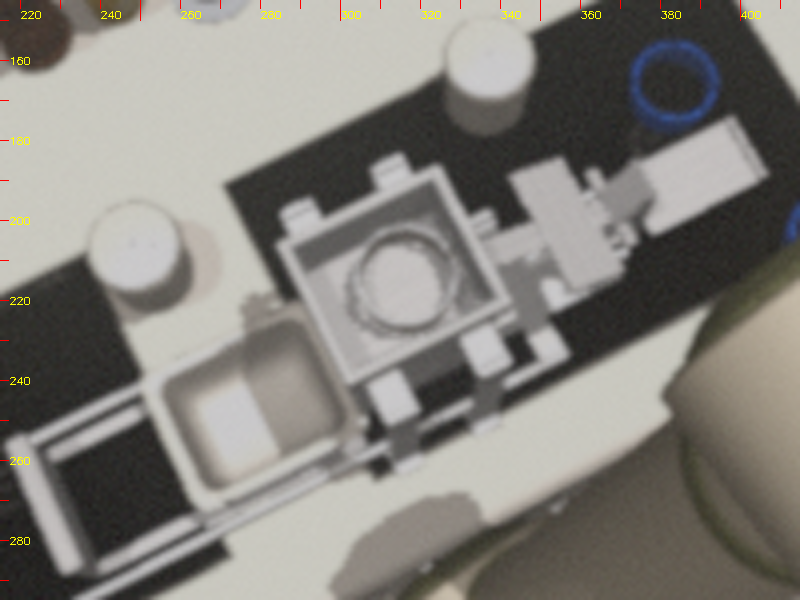

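View pics/side_crop.png

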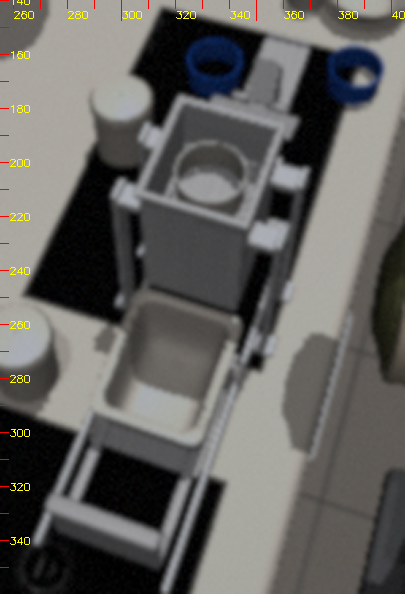

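```bash
cat > h.py <<'E'
import numpy as np,pickle
d=pickle.load(open("d.pkl","rb"))
def ray(n,p,z):
    T=np.linalg.inv(d[n]["view"]); v=T[:3,:3]@np.linalg.inv(d[n]["mtx"])@[p[0],p[1],1]
    return T[:3,3]+v*(z-T[2,3])/v[2]
E
python3 - <<'E'
from h import *
H={"top":[(284.3,205.5),(324.5,186.3),(343.5,220.5),(303,240.8)],"side":[(305,210.4),(321.7,175.2),(360.6,185.2),(346.9,223.3)]}
for n,c in H.items():
    P=np.array([ray(n,p,.252) for p in c])[:,:2]
    print(n,P.round(4).tolist(),"ctr",P.mean(0).round(4))
    e=[np.linalg.norm(P[i]-P[(i+1)%4]) for i in range(4)];print(np.round(e,3))
    y=(P[0]+P[3]-P[1]-P[2]); print("yaw deg",np.degrees(np.arctan2(-y[0],y[1])), np.degrees(np.arctan2(*( (P[0]+P[1]-P[2]-P[3])[::-1]))))
for n,p,z in [("top",(398.8,174.3),.102),("top",(407,188.8),.102),("top",(217,255),.094),("top",(230.5,288.8),.094),("side",(272.8,324),.094),("side",(314.3,344.8),.094),("top",(337,161),.096),("top",(248.5,206),.096)]:
    print(n,p,ray(n,p,z).round(4))
E
```

```text
top [[0.5089, 0.0451], [0.5064, -0.0634], [0.4098, -0.0633], [0.4115, 0.0442]] ctr [ 0.4592 -0.0093]
[0.109 0.097 0.108 0.097]
yaw deg -1.100090542318935 0.22882216657356896
side [[0.5088, 0.0408], [0.5061, -0.0639], [0.4124, -0.0651], [0.4126, 0.0426]] ctr [ 0.46   -0.0114]
[0.105 0.094 0.108 0.096]
yaw deg -0.7893292454342573 -0.16736252322447748
top (398.8, 174.3) [ 0.4798 -0.292   0.102 ]
top (407, 188.8) [ 0.4317 -0.29    0.102 ]
top (217, 255) [0.5134 0.264  0.094 ]
top (230.5, 288.8) [0.4141 0.2679 0.094 ]
side (272.8, 324) [0.5127 0.2548 0.094 ]
side (314.3, 344.8) [0.4098 0.2664 0.094 ]
top (337, 161) [ 0.6006 -0.1563  0.096 ]
top (248.5, 206) [0.5981 0.1296 0.096 ]
```

```bash
cat >> h.py <<'E'
from bench import env, kinematics, monitor, eyes, job
from scipy.spatial.transform import Rotation as R
import cv2
C=np.array([.4597,-.0100]); YAW=-.014; SPIN=[90]
def W(x,y,z):  # station -> world
    return np.array([*(C+R.from_euler("z",YAW).as_matrix()[:2,:2]@[x,y]),z])
def Q(tilt=0): # tool down, fingers close along station x, body leaning to -y by tilt (deg)
    return (R.from_euler("z",YAW)*R.from_euler("x",tilt,degrees=True)*R.from_euler("z",SPIN[0],degrees=True)*R.from_euler("x",180,degrees=True)).as_quat()
def st(t=""):
    s=monitor.sense(); p=s["position"]; q=R.from_euler("z",-YAW).as_matrix()@(p-[*C,0])
    print(t,"clk",round(s["clock"],2),"stn",q.round(4),"F",np.round(s["contact_force"],1))
def pic(n,f):
    g=eyes.grab_frame(n); cv2.imwrite(f"pics/{f}.png",g["frame"][:,:,::-1]); return g
E
python3 - <<'E'
from h import *
for s in (90,-90):
    SPIN[0]=s
    for p,t in [((0,-.4,.36),0),((0,.33,.36),0),((0,.33,.06),0),((0,.17,.06),0),((0,-.253,.2),30),((0,-.253,.055),30),((0,-.088,.30),0),((0,-.126,.148),0)]:
        j=kinematics.ik(W(*p),Q(t)); print(s,p,None if j is None else np.round(j,2))
E
```

```text
90 (0, -0.4, 0.36) [-0.93  0.48  0.87  0.    1.79 -0.91]
90 (0, 0.33, 0.36) [ 0.4   0.36  1.06 -0.    1.73  0.41]
90 (0, 0.33, 0.06) [ 0.4   0.55  1.56 -0.    1.03  0.41]
90 (0, 0.17, 0.06) [ 0.09  0.42  1.79 -0.    0.94  0.11]
90 (0, -0.253, 0.2) [-0.92  0.53  1.31  0.32  1.73 -0.92]
90 (0, -0.253, 0.055) [-0.92  0.69  1.44  0.32  1.44 -1.01]
90 (0, -0.088, 0.3) [-0.46  0.14  1.49  0.    1.52 -0.45]
90 (0, -0.126, 0.148) [-0.53  0.27  1.73  0.    1.15 -0.52]
-90 (0, -0.4, 0.36) [-0.93  0.48  0.87 -0.    1.79  2.23]
-90 (0, 0.33, 0.36) [ 0.4   0.36  1.06  0.    1.73 -2.73]
-90 (0, 0.33, 0.06) [ 0.4   0.55  1.56  0.    1.03 -2.73]
-90 (0, 0.17, 0.06) None
-90 (0, -0.253, 0.2) [-0.92  0.53  1.31  0.32  1.73  2.22]
-90 (0, -0.253, 0.055) [-0.92  0.69  1.44  0.32  1.44  2.13]
-90 (0, -0.088, 0.3) [-0.46  0.14  1.49 -0.    1.52  2.69]
-90 (0, -0.126, 0.148) [-0.53  0.27  1.73 -0.    1.15  2.62]
```

```bash
python3 - <<'E'
from h import *
env.close_gripper()
p=monitor.sense()["position"]
env.movel([p[0],p[1],.37],velocity=.3); st()
env.reach(W(0,.33,.37),Q()); st()
env.movel(W(0,.33,.055),velocity=.25); st()
print(env.movel(W(0,.22,.055),velocity=.08,guard=15)); st()
print(env.movel(W(0,.15,.055),velocity=.04,guard=15)); st("pushed")
pic("top","top1")
E
```

```text
clk 1.55 stn [-0.2706 -0.486   0.3692] F [ 0.  -0.2 -0.9]
 clk 4.57 stn [0.0004 0.3295 0.3699] F [-1.1  0.1 -0.1]
 clk 5.97 stn [0.0006 0.3303 0.0561] F [ 0.4 -0.9  0.1]
False
 clk 7.5 stn [-1.000e-04  2.202e-01  5.490e-02] F [0.1 0.  0.3]
True
pushed clk 8.49 stn [0.     0.1844 0.055 ] F [-0.2  6.4  1.5]
```

View pics/top1.png

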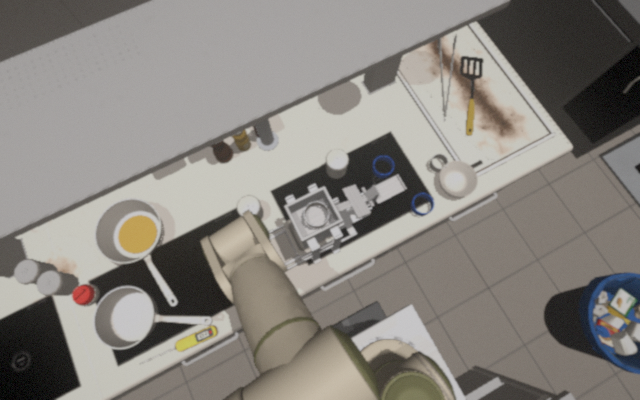

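The arm hides the pan in this view. The tip stopped at station y 184 mm and I expected about 180, so I'll push harder to confirm the stop. Then I'll back off and look.

```bash
python3 - <<'E'
from h import *
print(env.movel(W(0,.16,.055),velocity=.02,guard=25)); st("pushed")
env.hold(.3); st()
env.movel(W(0,.25,.055),velocity=.25)
env.movel(W(0,.25,.36),velocity=.3)
env.reach(W(0,-.28,.36),Q(30)); st()
g=pic("top","x"); 
x,y,w,h=215,145,200,150
cv2.imwrite("pics/top2.png",cv2.resize(g["frame"][y:y+h,x:x+w,::-1],None,fx=4,fy=4,interpolation=cv2.INTER_CUBIC))
E
```

```text
True
pushed clk 8.97 stn [0.     0.1847 0.055 ] F [-0.1  4.5  1.9]
 clk 9.27 stn [-0.0002  0.1847  0.0548] F [1.6 2.1 2.1]
 clk 12.82 stn [ 0.0005 -0.2791  0.3602] F [-0.4  0.7 -1.1]
```

View pics/top2.png

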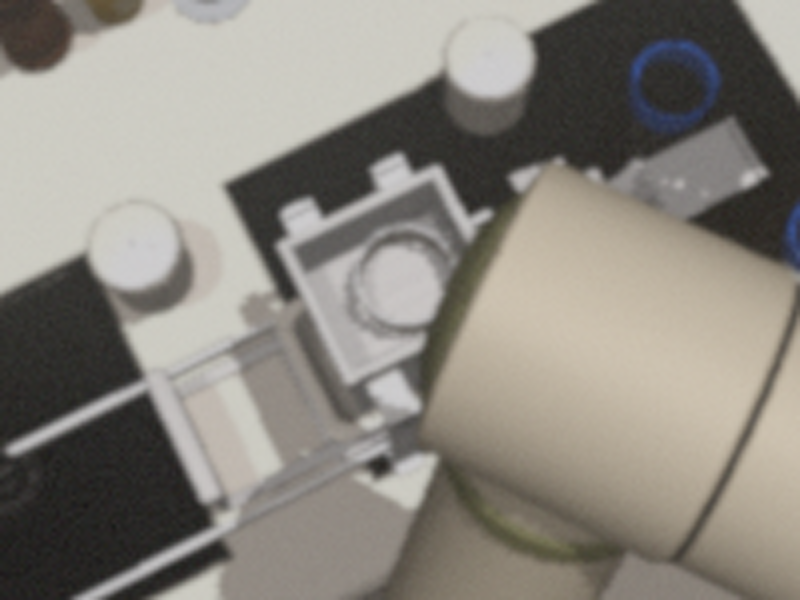

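The carriage is now under the hopper and the ring is still in it. The push plate's outer edge runs from pixel (252.5,239.5) to (267,271.3).

```bash
python3 - <<'E'
from h import *
for p in [(252.5,239.5),(267,271.3)]: print(ray("top",p,.094)[:2]-C)
E
```

```text
[0.04707567 0.17000746]
[-0.04954704  0.17187029]
```

The edge is at station y 170–172 mm, so the carriage is home. Next is the thumb plate.

```bash
python3 - <<'E'
from h import *
env.reach(W(0,-.253,.16),Q(30)); st()
print(env.movel(W(0,-.253,.075),velocity=.08,guard=15)); st()
print(env.movel(W(0,-.253,.064),velocity=.05,guard=15)); st()
env.hold(.5)
g=pic("side","side3f")
x,y,w,h=255,140,150,220
cv2.imwrite("pics/side3.png",cv2.resize(g["frame"][y:y+h,x:x+w,::-1],None,fx=2.7,fy=2.7,interpolation=cv2.INTER_CUBIC))
E
```

```text
clk 13.7 stn [ 0.0007 -0.2535  0.1614] F [-0.4 -1.   0.6]
False
 clk 14.92 stn [ 1.00e-04 -2.53e-01  7.53e-02] F [-0.7 -1.  -0.7]
False
 clk 15.28 stn [-1.000e-04 -2.528e-01  6.360e-02] F [ 0.3  0.6 -0.1]
```

View pics/side3.png

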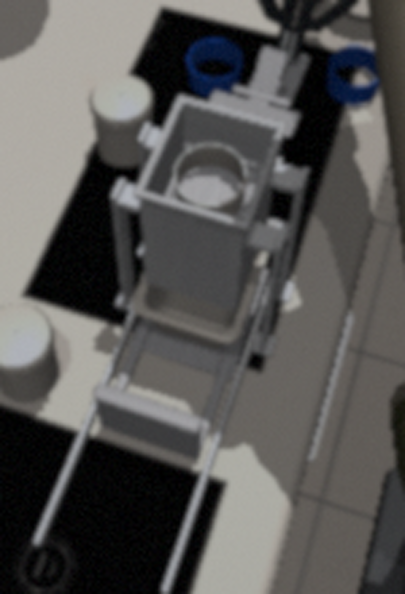

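The trap is still shut and the ring is still in the hopper. The force was close to zero, so I'll check whether the fingers are actually shut and where they are.

```bash
python3 - <<'E'
from h import *
s=monitor.sense(); print(s["finger_gap"],s["gripper_force"],s["contact_force"],s["position"],s["ee_rot"])
g=cv2.imread("pics/side3f.png")
a=cv2.resize(g[100:200,310:410],None,fx=4,fy=4,interpolation=cv2.INTER_CUBIC)
w=pic("wrist","w")["frame"][:,:,::-1]
cv2.imwrite("pics/both.png",np.hstack([a,cv2.resize(w,(400,250))[:,:] if 0 else np.vstack([cv2.resize(w,(400,250)),np.zeros((150,400,3),np.uint8)])]))
E
```

```text
0.0021068255988210614 0.0 [-0.11009535 -0.02331325 -0.46711663] [ 0.45616173 -0.26299944  0.06405522] [ 0.68776493  0.67824318  0.18427363 -0.18168329]
```

View pics/both.png

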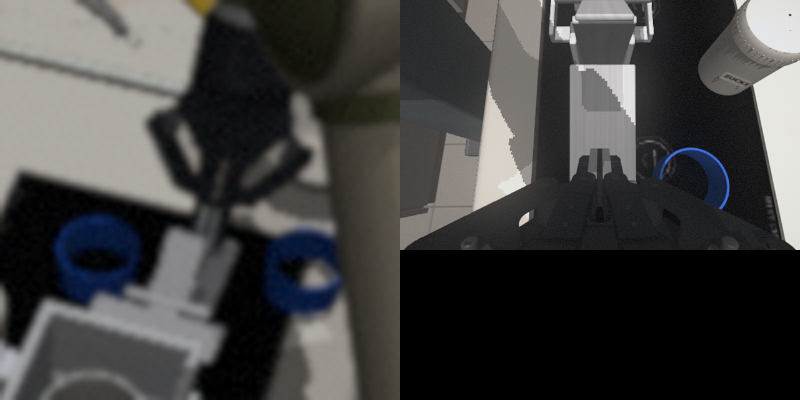

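The fingers are shut and centred over the plate. The force may simply be too small to see, so I'll go lower in small steps.

```bash
python3 - <<'E'
from h import *
a=eyes.grab_frame("side")["frame"].astype(int)
for z in (.058,.052,.047):
    b=env.movel(W(0,-.253,z),velocity=.05,guard=12); env.hold(.15); st(b)
    f=eyes.grab_frame("side")["frame"]
    m=np.abs(f[195:225,310:350].astype(int)-a[195:225,310:350]).mean(); print("hopper diff",m)
    if m>8 or b: break
cv2.imwrite("pics/side4f.png",f[:,:,::-1])
cv2.imwrite("pics/side4.png",cv2.resize(f[100:260,280:410,::-1],None,fx=3.5,fy=3.5,interpolation=cv2.INTER_CUBIC))
E
```

```text
False clk 16.35 stn [-0.     -0.253   0.0581] F [-1.1  0.1  1.3]
hopper diff 23.108333333333334
```

View pics/side4.png

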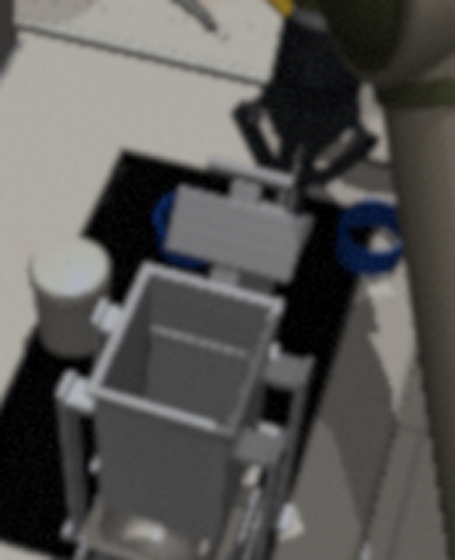

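The trap has dropped: the paddle is up at crop (240,235) and the hopper is empty. I'll back off, then follow the paddle down along its arc.

```bash
python3 - <<'E'
from h import *
env.movel(W(0,-.27,.10),velocity=.15)
env.movel(W(0,-.28,.37),velocity=.3)
env.reach(W(0,-.088,.37),Q()); st()
for y,z,v in [(-.088,.262,.15),(-.100,.235,.07),(-.117,.207,.07),(-.127,.183,.07),(-.127,.168,.06)]:
    b=env.movel(W(0,y,z),velocity=v,guard=35); st(b)
    if b: break
else:
    b=env.movel(W(0,-.126,.140),velocity=.03,guard=18); st(b)
    env.hold(.3); st()
E
```

```text
clk 18.76 stn [ 1.000e-04 -8.880e-02  3.692e-01] F [-0.  -1.2 -0.9]
False clk 19.62 stn [ 0.0004 -0.0886  0.2626] F [ 0.4  0.5 -0. ]
False clk 20.2 stn [-1.000e-04 -9.990e-02  2.349e-01] F [ 0.6 -0.  -0.5]
False clk 20.82 stn [-0.0003 -0.1169  0.2068] F [-1.5  1.6  0.4]
False clk 21.34 stn [-0.0002 -0.127   0.1828] F [-2.2  0.3  2.6]
False clk 21.74 stn [-0.0002 -0.1268  0.1679] F [-0.7  0.2  2.2]
False clk 22.82 stn [ 0.0004 -0.1255  0.141 ] F [-3.8  3.7 16.7]
 clk 23.12 stn [ 0.0004 -0.1255  0.141 ] F [-2.7  3.5 16.4]
```

```bash
python3 - <<'E'
from h import *
b=env.movel(W(0,-.126,.135),velocity=.02,guard=12); env.hold(.3); st(b)
env.movel(W(0,-.126,.30),velocity=.12); st()
env.reach(W(-.05,-.36,.36),Q()); env.hold(.3); st()
f=eyes.grab_frame("side")["frame"][:,:,::-1]; t=eyes.grab_frame("top")["frame"][:,:,::-1]
r=lambda c,k:cv2.resize(c,None,fx=k,fy=k,interpolation=cv2.INTER_CUBIC)
A=r(f[140:300,280:400],3.3); B=r(t[145:295,215:415],2)
c=np.zeros((A.shape[0],796,3),np.uint8); c[:,:A.shape[1]]=A; c[:300,396:]=B
cv2.imwrite("pics/final.png",c)
E
```

```text
True clk 23.73 stn [ 0.0004 -0.1259  0.1357] F [0.7 0.1 1.1]
 clk 25.24 stn [-2.000e-04 -1.259e-01  2.994e-01] F [ 0.6 -0.5  0.1]
 clk 26.52 stn [-0.0496 -0.3593  0.3601] F [ 0.1  0.1 -0.7]
```

View pics/final.png

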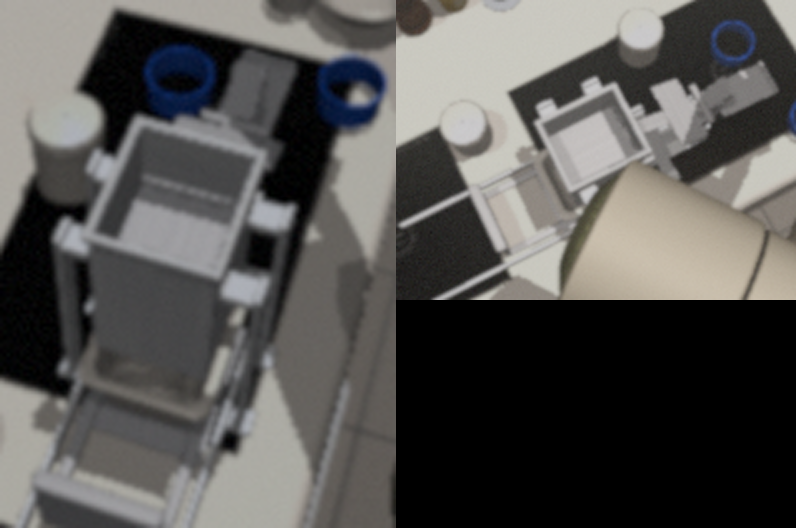

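The hopper floor is back, the paddle is down and the shakers haven't moved. As a numeric check, I'll compare the paddle, thumb plate and push plate with the earlier pictures.

```bash
python3 - <<'E'
from h import *
e=lambda im:cv2.GaussianBlur(cv2.Canny(cv2.cvtColor(im,cv2.COLOR_BGR2GRAY),40,100),(5,5),0)
for n,ref,regs in [("top",d["top"]["frame"],{"paddle":(340,182,34,36),"thumb_end":(388,170,25,24)}),
                   ("top",cv2.imread("pics/x.png")[:,:,::-1].copy(),{"push":(246,232,26,40)}),
                   ("side",d["side"]["frame"],{"lever":(330,172,40,20),"thumb":(345,150,28,26)}),
                   ("side",cv2.imread("pics/side3f.png")[:,:,::-1].copy(),{"push":(288,280,45,32)})]:
    now=eyes.grab_frame(n)["frame"].copy(); a,b=e(ref),e(now)
    for k,(x,y,w,h) in regs.items():
        m=cv2.matchTemplate(b[y-8:y+h+8,x-8:x+w+8],a[y:y+h,x:x+w],cv2.TM_CCOEFF_NORMED)
        _,v,_,l=cv2.minMaxLoc(m); print(n,k,round(v,2),"shift",l[0]-8,l[1]-8)
st()
E
```

```text
top paddle 0.76 shift 0 0
top thumb_end 0.74 shift 0 1
top push 0.95 shift 0 0
side lever 0.82 shift 0 0
side thumb 0.73 shift 1 0
side push 0.82 shift 0 0
 clk 26.82 stn [-0.05 -0.36  0.36] F [ 0.1 -0.  -0.2]
```

Everything matches to within a pixel. There's time left, so I'll press the paddle gently once more to make sure the door is stiffly shut and fully latched.

```bash
python3 - <<'E'
from h import *
env.reach(W(0,-.126,.30),Q())
env.movel(W(0,-.126,.165),velocity=.15,guard=20); st()
for z in (.155,.147,.141,.136,.132,.128):
    b=env.movel(W(0,-.126,z),velocity=.03,guard=14); st(b)
    if b: break
env.hold(.2); st()
E
```

```text
clk 28.84 stn [ 0.0004 -0.1264  0.1658] F [-0.   0.   0.1]
False clk 29.32 stn [ 0.    -0.126  0.155] F [ 0.3 -0.1  0.2]
False clk 29.74 stn [-1.000e-04 -1.260e-01  1.469e-01] F [-0.  -0.9  0.3]
False clk 30.09 stn [-1.000e-04 -1.260e-01  1.408e-01] F [ 0.7 -0.1  0.5]
False clk 30.41 stn [-1.000e-04 -1.259e-01  1.358e-01] F [-0.3  0.3  1. ]
False clk 30.69 stn [ 0.0005 -0.1262  0.1328] F [-0.4  0.7  8.2]
True clk 30.9 stn [ 0.0013 -0.1274  0.1315] F [-6.8 -1.4 15.8]
 clk 31.1 stn [ 0.0014 -0.1275  0.1315] F [-5.  -2.  14.7]
```

Contact is at z 135 mm and stiff, where during closing it had been soft and moving, so the door is shut and held. I'll retreat and hand in.

```bash
python3 - <<'E'
from h import *
env.movel(W(0,-.126,.32),velocity=.12); env.reach(W(-.05,-.36,.36),Q()); env.hold(.3); st()
now=eyes.grab_frame("side")["frame"].astype(int); r=d["side"]["frame"].astype(int)
print("lever diff",np.abs(now-r)[172:192,330:370].mean())
print(job.hand_in())
E
```

```text
clk 34.09 stn [-0.0496 -0.3592  0.3601] F [-0.1  0.7 -0.5]
lever diff 11.369166666666667
the job is handed in; nothing more can be done
None
```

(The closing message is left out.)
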